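# Turn the painter's turntable to the green jar

### The arm

A 6-joint arm with a two-finger parallel gripper is mounted at the origin on the work surface. World frame = base frame: x ahead of the robot, y to its left, z up, the work surface at z = 0. Lengths are in m, angles in rad, forces in N, time in s.
With the tool pointing down it reaches from about 0.325 to 0.9 m from the base axis. Payload 6.1 kg.
Tool frame: the origin (TCP) lies midway between the tips of the shut fingers; the grasp point (between the pads) lies 19 mm behind it; z points along the fingers, y is the line along which they close (so a half turn about z gives the same grasp; the last joint's range is limited). The gripper opens to 85 mm and grips with 20 to 120 N. Pads are 22 mm wide; open, the fingers measure 114 mm over their backs; the gripper's body (76 mm by 85 mm) begins 54 mm behind the grasp point. The pads swing forward as they close: fully open they stand 13 mm farther back than shut.
Start: joints at [-0.126, 0.22, 1.526, -0, 1.395, -0.126], TCP at [0.625, -0, 0.231] pointing down, gripper open.
Joint ranges: [-2.98, 2.98], [-0.91, 2.08], [0.09, 2.57], [-1.24, 4.39], [0.2, 2.65], [-2.68, 2.68]. Speed limits (rad/s): [2.57, 2.57, 3.01, 3.14, 3.14, 3.14].

### API

Orientations are given as [roll, pitch, yaw] about the fixed x, y, z axes, in that order (R = Rz(yaw) Ry(pitch) Rx(roll)).
In Python, from plant import movep, move_l, set_joints, gripper_to, hold, inverse_kinematics, observe, get_image, get_calibration, Unreachable, job_done gives the robot as it stands. Calls block until the motion is done:
- movep(position, orientation): joint-space move of the TCP to a pose.
- move_l(position, feed=0.15, rotation=None, max_force=None): straight line of the TCP; rotation=None keeps the orientation; feed is the mean speed in m/s. With max_force (N) it stops when the force on the tool has changed by that much, and returns True; else False.
- set_joints(angles): joint-space move.
- gripper_to(opening, f_grip=None): finger opening in m; f_grip is the grip in N (None keeps the last); returns when the fingers have stopped.
- hold(seconds).
- inverse_kinematics(position, orientation): joint angles nearest the present ones, or None.
- observe(): the state.
- get_image(name): name is "scene" or "side" or "wrist"; returns (picture, depth): 480x640x3 uint8, red, green, blue; 480x640 float32, m along the optical axis (not along the pixel's ray), 0 where there is no reading.
- get_calibration(name): a dict with "intrinsics" (3x3 intrinsics, pixels), "world_from_camera" (4x4, takes a point from camera to world coordinates). Camera axes: x right, y down, z forward; pixel columns grow to the right and rows downward; lengths in m; the calibration is good to about 2 mm. A picture is of the moment at which its call begins: read the wrist's pose just before it. get_calibration takes no time and is no camera call; for the wrist camera it gives the pose at the moment of the call.
A pose or a line that the arm cannot do raises Unreachable and nothing moves.
- job_done(): hands the job in; it is judged then, once.
The state is a dict: "time_s": time; "q": joint angles; "joint_velocities": joint speeds; "joint_torque": joint torques, N m; "eef_pos": TCP position; "tcp_rot": TCP orientation; "ft_force": force on the tool from outside, world axes, zero at the start; "torque": the same for the moment, N m; "opening": finger opening in m; "grasp_force": force on a finger pad.
Only numpy, scipy, OpenCV 4.12 (cv2) and the standard library are available. Lean on these libraries where they do the work, as an engineer would, in place of code of your own. Each camera call takes 0.05 s, during which the arm holds its last target. There are 200 camera calls.

### The job

Push the spokes of the turntable round with a fingertip until the bare white wedge of the painted panel points straight at the green paint jar, and leave it standing there. The paint is still wet, so do not touch the panel itself; push gently, do not grip the spokes, and leave the jars and everything else on the table where they are.

Things in the scene. Friction and masses are not known exactly. Their poses are not given: they have to be found in the camera images.
- turntable: fixed foot of the turntable: dark steel disc, 144 mm diameter, 10 mm thick, with a 90 mm step up to 18 mm and a steel column. Origin on the wheel's vertical turning axis at table height, z up
- wheel: turning part; origin on its vertical axis, 40 mm above the table. Four level steel spokes, 12 mm thick, centred 40 mm above the table, run out at 45, 135, 225, 315 degrees from its x axis to red 20 mm balls at 142 mm radius; bare from 80 to 132 mm radius, clear table beneath. Turns freely either way at about 0.7 N on a spoke, stays where left, no coasting. x axis = the panel's
- panel: round wet-painted panel (blue, coloured patches), 160 mm diameter, underside 50 mm and face 60 mm above the table, fixed on the wheel. Origin on the turning axis at its underside, z up. Its x axis points outward along the middle of the bare white wedge (40 degrees wide, black pencil line along its middle); the nearest spokes are 45 degrees either side of it
- jar_green: loose closed paint jar, 62 mm diameter, 82 mm tall, about 0.3 kg; origin at the centre of its underside, z up. Lid and body are green, with a paper band round the body. The jar to point at: one of three, in changing order, beyond the turntable, about 220 mm from its axis
- jar_yellow: loose closed paint jar, 62 mm diameter, 82 mm tall, about 0.3 kg; origin at the centre of its underside, z up. Lid and body are yellow, with a paper band round the body. Not to be disturbed
- jar_violet: loose closed paint jar, 62 mm diameter, 82 mm tall, about 0.3 kg; origin at the centre of its underside, z up. Lid and body are violet, with a paper band round the body. Not to be disturbed
- tube_red: loose red paint tube lying on the table, 126 mm long, 34 mm wide, 28 mm high; origin near its middle at table height, x along it. Not to be disturbed
- tube_blue: the same in blue. Not to be disturbed
- brush_mug: loose white mug of brushes, 76 mm diameter, 90 mm tall, brushes to 200 mm; origin at the centre of its underside. Not to be disturbed
- palette_knife: loose palette knife (spatula) lying on the table; its x axis runs from handle to blade. Not to be disturbed
Things that resemble listed ones, but are neither listed nor needed, are in the scene too. Of the things shaped like the jar_green, the green one is meant.

How it is judged:
At the end, for the whole second after the job is handed in: The middle line of the white wedge, drawn out from the turning axis, passes within 22 mm (about 5 degrees) of the green jar's centre, on the jar's side; the wheel is at rest, the jars upright, and no jar, tube, mug or palette knife is over 20 mm from where it began (y of jar_green in the frame of panel between -0.022 and 0.022 m and x of jar_green in the frame of panel above 0.1 m and angular speed of wheel below 0.05 rad/s and angle between each of jar_green, jar_yellow, jar_violet's own z axis and vertical below 0.1 rad and not (distance of jar_green from where it was at the start of the episode above 0.02 m) and not (distance of jar_yellow from where it was at the start of the episode above 0.02 m) and not (distance of jar_violet from where it was at the start of the episode above 0.02 m) and not (distance of tube_red from where it was at the start of the episode above 0.02 m) and not (distance of tube_blue from where it was at the start of the episode above 0.02 m) and not (distance of brush_mug from where it was at the start of the episode above 0.02 m) and not (distance of palette_knife from where it was at the start of the episode above 0.02 m)); the robot touches nothing.
It fails at once if the wet painted panel is touched by the robot (contact force between any of the fingers, the arm and panel above 0.3 N).
It fails at once if the spokes or wheel are gripped or pushed hard (over 15 N) (contact force between any of the fingers, the arm and wheel above 15 N).
It fails at once if a jar is moved more than 20 mm or lifted (distance of any of jar_green, jar_yellow, jar_violet from where it was at the start of the episode above 0.02 m or height (world z) of any of jar_green, jar_yellow, jar_violet above 0.012 m).
It fails at once if a tube, the mug or the palette knife is moved more than 20 mm (distance of any of tube_red, tube_blue, brush_mug, palette_knife from where it was at the start of the episode above 0.02 m).
It also fails if it takes over 72 s, if anything falls off the work surface, if the arm or the gripper's body presses on something with over 40 N, if the wrist force passes 120 N, or if a joint passes its speed limit or range.

## Working session

There is one attempt and no reset: what is moved stays moved. The work goes in short steps, each a Python script; the robot and the scene stay as the last script left them, time stands still between calls to the robot, and variables do not carry over. Pictures are saved under pics/ and viewed, at most 10 in all, crops included, and the job is handed in when it is done.

```bash
mkdir -p pics; ls; python3 - <<'E'
from plant import *
import cv2,numpy as np
for n in ["scene","side"]:
    im,d=get_image(n); cv2.imwrite(f"pics/{n}0.png",im[:,:,::-1]); np.savez(f"{n}0.npz",im=im,d=d,**get_calibration(n))
    c=get_calibration(n); print(n,np.round(c["world_from_camera"],3).tolist())
E
```

```text
pics
scene [[0.811, 0.441, -0.384, 1.192], [0.585, -0.616, 0.527, -0.734], [-0.004, -0.653, -0.758, 1.181], [0.0, 0.0, 0.0, 1.0]]
side [[-0.778, -0.416, 0.47, -0.199], [-0.628, 0.532, -0.568, 1.069], [-0.014, -0.737, -0.675, 1.302], [0.0, 0.0, 0.0, 1.0]]
```

View pics/scene0.png

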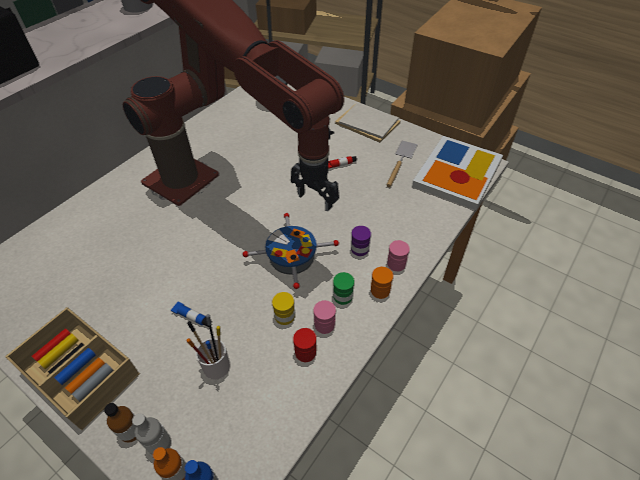

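View pics/side0.png

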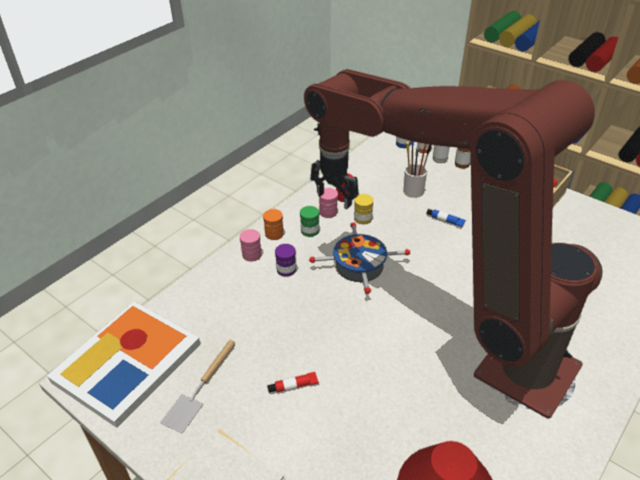

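The scene picture shows the turntable at (291,248), with balls near (286,215), (336,242), (296,285) and (246,254). The banded jars are green (343,287), yellow (283,306) and violet (361,240). The lookalikes are pink (398,254) and (324,316), orange (381,281) and red (305,344). None of those is green, so I choose (343,287).

```bash
cat > h.py <<'E'
import numpy as np,cv2
def load(n): 
    z=np.load(n); return z["im"],z["d"],z["intrinsics"],z["world_from_camera"]
def ray(px,z,K,T):
    px=np.atleast_2d(px).astype(float); r=np.c_[px,np.ones(len(px))]@np.linalg.inv(K).T@T[:3,:3].T
    return T[:3,3]+r*((z-T[2,3])/r[:,2])[:,None]
def proj(P,K,T):
    c=(np.atleast_2d(P)-T[:3,3])@T[:3,:3]; u=c@K.T; return u[:,:2]/u[:,2:]
def blobs(m,amin):
    n,l,s,c=cv2.connectedComponentsWithStats(m.astype(np.uint8)*255)
    return [(c[i],s[i,4],l==i) for i in range(1,n) if s[i,4]>=amin]
def hsv(im): return cv2.cvtColor(im,cv2.COLOR_RGB2HSV).astype(int)
E
python3 - <<'E'
from h import *
for n,box in [("scene",(200,180,420,370)),("side",(220,180,440,310))]:
    im,d,K,T=load(n+"0.npz"); H=hsv(im)
    x0,y0,x1,y1=box
    roi=np.zeros(im.shape[:2],bool); roi[y0:y1,x0:x1]=1
    for c,(lo,hi) in dict(red=(0,4),green=(60,90),yellow=(24,30),violet=(130,150)).items():
        h=H[...,0]; m=roi&(h>=lo)&(h<=hi)|(roi&(c=="red")&(h>176)); m&=(H[...,1]>130)&(H[...,2]>50)
        for ce,a,_ in blobs(m,12):
            z=.04 if c=="red" else .06
            v,u=int(round(ce[1])),int(round(ce[0]))
            print(n,c,np.round(ce),a,np.round(ray(ce,z,K,T)[0],3),"d",np.round(d[v,u],3))
    k=cv2.resize(im[y0:y1,x0:x1],None,fx=3.4,fy=3.1 if n=="scene" else 3.4,interpolation=cv2.INTER_CUBIC); cv2.imwrite(f"pics/{n}c.png",k[:,:,::-1])
E
```

```text
scene red [286. 214.] 16 [0.459 0.057 0.04 ] d 1.553
scene red [336. 242.] 23 [0.662 0.055 0.04 ] d 1.473
scene red [302. 252.] 50 [ 0.6   -0.039  0.04 ] d 1.436
scene red [245. 254.] 26 [ 0.459 -0.146  0.04 ] d 1.443
scene red [278. 253.] 32 [ 0.542 -0.085  0.04 ] d 1.435
scene red [296. 285.] 31 [ 0.661 -0.148  0.04 ] d 1.37
scene red [305. 344.] 648 [ 0.797 -0.283  0.04 ] d 1.209
scene red [203. 357.] 19 [ 0.602 -0.469  0.04 ] d 1.172
scene green [343. 284.] 387 [ 0.778 -0.075  0.06 ] d 1.331
scene green [341. 302.] 21 [ 0.808 -0.129  0.06 ] d 1.376
scene yellow [305. 236.] 16 [0.578 0.008 0.06 ] d 1.477
scene yellow [306. 243.] 54 [ 0.599 -0.016  0.06 ] d 1.451
scene yellow [279. 251.] 41 [ 0.55  -0.088  0.06 ] d 1.435
scene yellow [305. 250.] 25 [ 0.614 -0.039  0.06 ] d 1.439
scene yellow [283. 304.] 457 [ 0.68 -0.23  0.06] d 1.286
scene yellow [284. 322.] 37 [ 0.719 -0.271  0.06 ] d 1.328
scene yellow [218. 330.] 27 [ 0.59  -0.394  0.06 ] d 1.108
scene violet [361. 233.] 223 [0.713 0.118 0.06 ] d 1.461
scene violet [360. 243.] 26 [0.734 0.083 0.06 ] d 1.444
side red [343. 185.] 13 [ 0.813 -0.296  0.04 ] d 2.051
side red [340. 195.] 56 [ 0.785 -0.244  0.04 ] d 2.083
side red [372. 243.] 24 [ 0.566 -0.115  0.04 ] d 1.855
side red [350. 245.] 20 [ 0.613 -0.069  0.04 ] d 1.851
side red [407. 252.] 18 [ 0.461 -0.148  0.04 ] d 1.832
side red [312. 259.] 20 [0.664 0.051 0.04 ] d 1.824
side red [367. 290.] 24 [0.464 0.053 0.04 ] d 1.728
side green [309. 216.] 280 [ 0.783 -0.081  0.06 ] d 1.913
side green [311. 234.] 15 [ 0.722 -0.016  0.06 ] d 1.962
side yellow [364. 203.] 241 [ 0.686 -0.238  0.06 ] d 1.957
side yellow [364. 222.] 13 [ 0.629 -0.163  0.06 ] d 1.996
side yellow [344. 245.] 15 [ 0.613 -0.039  0.06 ] d 1.847
side yellow [343. 251.] 33 [ 0.599 -0.015  0.06 ] d 1.832
side violet [285. 255.] 328 [0.725 0.101 0.06 ] d 1.784
side violet [286. 274.] 12 [0.671 0.161 0.06 ] d 1.826
```

View pics/scenec.png

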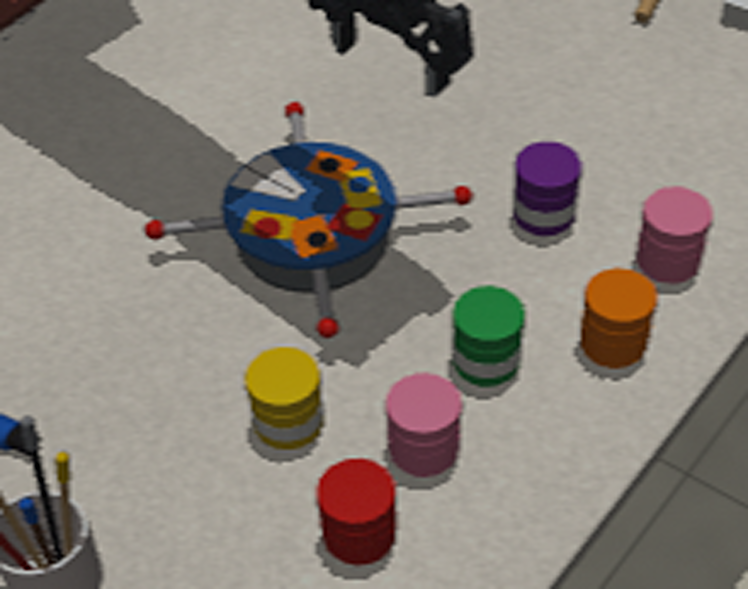

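The crop confirms the choice: the green jar with the paper band. The wedge, with its pencil line, points toward the robot at about crop (275,185). Next I measure precisely and check reachability along the push arc.

```bash
cat >> h.py <<'E'
def jar(im,d,K,T,lo,hi,box):
    H=hsv(im); m=(H[...,0]>=lo)&(H[...,0]<=hi)&(H[...,1]>120)&(H[...,2]>50)&(d>0)
    r=np.zeros_like(m); x0,y0,x1,y1=box; r[y0:y1,x0:x1]=1; v,u=np.nonzero(m&r)
    c=np.c_[u,v,np.ones(len(u))]@np.linalg.inv(K).T*d[v,u][:,None]; P=c@T[:3,:3].T+T[:3,3]
    top=P[abs(P[:,2]-.082)<.006]
    (x,y),rad=cv2.minEnclosingCircle(top[:,:2].astype(np.float32)); return np.array([x,y]),rad,len(top)
E
python3 - <<'E'
from h import *
from plant import *
for n,b in [("scene",(325,265,360,310)),("side",(290,200,325,240))]:
    im,d,K,T=load(n+"0.npz"); print(n,"green",jar(im,d,K,T,60,90,b))
im,d,K,T=load("scene0.npz")
print("wedge px",np.round(ray([[200+255/3.4,180+168/3.1],[200+298/3.4,180+190/3.1]],.06,K,T),3))
s=observe(); print(s["tcp_rot"],s["time_s"],get_calibration("wrist")["world_from_camera"].round(3).tolist())
C=np.array([.561,-.0465])
for off in (0,180):
  out=[]
  for ph in range(-95,126,20):
    a=np.deg2rad(ph); p=C+.108*np.array([np.cos(a),np.sin(a)])
    yaw=(np.deg2rad(ph+off)+np.pi)%(2*np.pi)-np.pi
    q=inverse_kinematics([*p,.025],[np.pi,0,yaw]); out.append(None if q is None else np.round(q,2).tolist()[-1])
  print(off,out)
E
```

```text
scene green (array([ 0.78131706, -0.07726232]), 0.03143450245261192, 292)
side green (array([ 0.77882373, -0.06834888]), 0.035754237323999405, 173)
wedge px [[ 0.497 -0.043  0.06 ]
 [ 0.547 -0.042  0.06 ]]
[-3.13983825e+00 -2.07703503e-04  1.57077057e+00] 0.1 [[1.0, -0.001, -0.002, 0.625], [-0.001, -0.956, -0.295, 0.076], [-0.002, 0.295, -0.956, 0.372], [0.0, 0.0, 0.0, 1.0]]
0 [None, 2.5, 2.19, 1.9, 1.6, 1.31, 1.01, 0.71, 0.39, 0.06, -0.3, -0.68]
180 [-0.32, -0.64, -0.95, -1.25, -1.54, -1.83, -2.13, -2.43, None, None, None, 2.46]
```

```bash
cat >> h.py <<'E'
C=np.array([.561,-.047]); R=.108
def pose(ph,z=.025):
    a=np.deg2rad(ph); return [*(C+R*np.array([np.cos(a),np.sin(a)])),z],[np.pi,0,a]
def ballangles(im,K,T):
    H=hsv(im); m=((H[...,0]<=4)|(H[...,0]>176))&(H[...,1]>130)&(H[...,2]>50); out=[]
    for ce,a,_ in blobs(m,8):
        p=ray(ce,.04,K,T)[0,:2]-C
        if abs(np.hypot(*p)-.142)<.012: out.append((round(float(np.degrees(np.arctan2(p[1],p[0]))),1),round(float(np.hypot(*p)),3)))
    return out
E
python3 - <<'E'
from h import *
from plant import *
gripper_to(0.0)
movep(*pose(-85,.2)); move_l(pose(-85)[0],.12)
f0=np.array(observe()["ft_force"]); mx=0
def look(tag):
    im,d=get_image("scene"); c=get_calibration("scene"); print(tag,ballangles(im,c["intrinsics"],c["world_from_camera"])); return im
for ph in range(-77,-40,6):
    p,r=pose(ph)
    if move_l(p,.05,r,max_force=6): print("stop",ph); break
    mx=max(mx,np.linalg.norm(np.array(observe()["ft_force"])-f0))
im=look("ph %d"%ph); cv2.imwrite("pics/push1.png",im[150:350,180:440,::-1].repeat(3,0).repeat(3,1)[:600,:780])
s=observe(); print(s["time_s"],mx,s["eef_pos"],s["opening"])
E
```

```text
ph -41 [(113.0, 0.139), (60.2, 0.144), (-120.2, 0.141), (-30.1, 0.143)]
7.5917 2.1486832127038302 [ 0.6421707  -0.11802979  0.02487726] -3.0950610776552754e-05
```

View pics/push1.png

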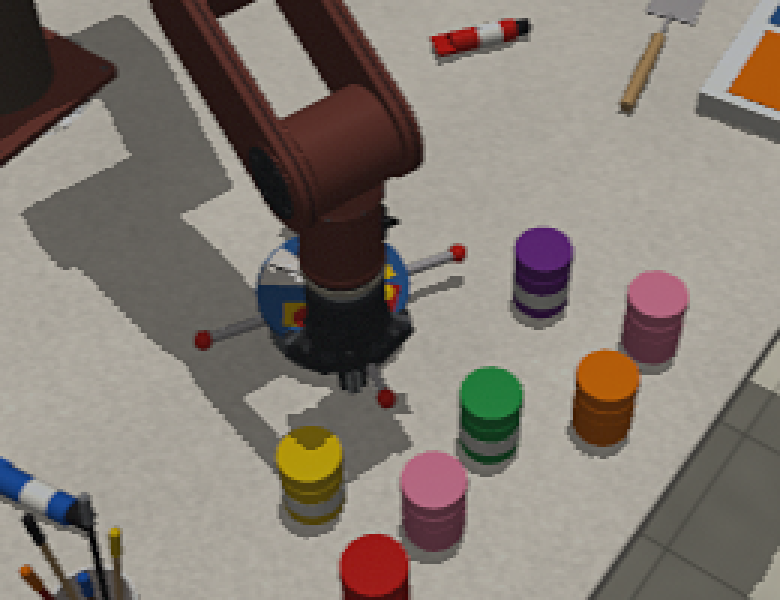

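The finger is on the spoke, the wheel is 15° round (ball at crop (385,398)), and the panel is clear. The finger trails the spoke by 10.9°, as predicted. I carry on, stopping short of the target.

```bash
python3 - <<'E'
from h import *
from plant import *
f0=np.array(observe()["ft_force"]); mx=0
for ph in range(-31,110,10):
    p,r=pose(ph)
    if move_l(p,.06,r,max_force=6): print("stop",ph); break
    mx=max(mx,np.linalg.norm(np.array(observe()["ft_force"])-f0))
for n in ("scene","side"):
    im,d=get_image(n); c=get_calibration(n); print(n,ballangles(im,c["intrinsics"],c["world_from_camera"]))
    if n=="scene": cv2.imwrite("pics/push2.png",im[150:350,180:440,::-1].repeat(3,0).repeat(3,1)[:600,:780]); print(jar(im,d,c["intrinsics"],c["world_from_camera"],60,90,(325,265,360,310)))
s=observe(); print(s["time_s"],ph,mx,s["eef_pos"])
E
```

```text
scene [(-149.2, 0.143), (31.3, 0.143), (-58.7, 0.141)]
(array([ 0.78099579, -0.07745586]), 0.031233759596943855, 293)
side [(-60.2, 0.147), (29.6, 0.144), (-147.8, 0.142), (120.8, 0.14)]
14.6917 109 1.9859363226399742 [0.52654423 0.05512484 0.02521006]
```

View pics/push2.png

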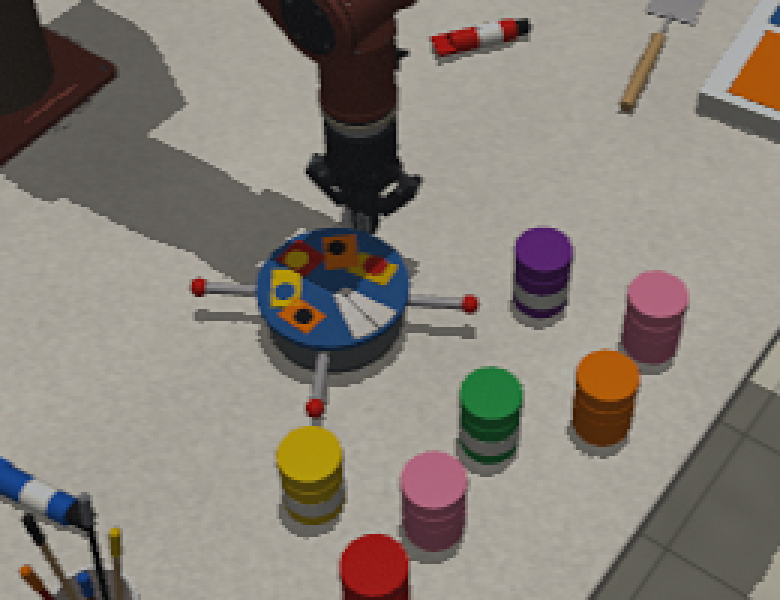

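The wedge now stands at about -14° (crop (365,315)), and the green jar is at -7.9°. I push about 6° more, back away and check.

```bash
python3 - <<'E'
from h import *
from plant import *
p,r=pose(115.3); print(move_l(p,.03,r,max_force=6))
p,r=pose(105); move_l(p,.06,r); move_l(pose(105,.2)[0],.12)
for n,b in (("scene",(325,265,360,310)),("side",(290,200,325,240))):
    im,d=get_image(n); c=get_calibration(n); K,T=c["intrinsics"],c["world_from_camera"]; B=ballangles(im,K,T)
    w=[(a%90)-45 for a,_ in B]; J=jar(im,d,K,T,60,90,b)
    print(n,B,w,J[:2],np.degrees(np.arctan2(*(J[0]-C)[::-1])))
    if n=="scene": cv2.imwrite("pics/end.png",im[150:350,180:440,::-1].repeat(3,0).repeat(3,1)[:600,:780])
    H=hsv(im); m=(H[...,1]<45)&(H[...,2]>140); v,u=np.nonzero(m); P=ray(np.c_[u,v],.06,K,T)[:,:2]-C
    a=np.degrees(np.arctan2(P[:,1],P[:,0])); rr=np.hypot(*P.T); k=(rr>.03)&(rr<.07)&(abs(a)<50); print("white",np.median(a[k]),k.sum())
print(observe()["time_s"])
E
```

```text
False
scene [(126.7, 0.145), (37.4, 0.143), (-143.3, 0.142), (-52.8, 0.141)] [-8.299999999999997, -7.600000000000001, -8.300000000000011, -7.799999999999997] (array([ 0.78142464, -0.07670981]), 0.03255176171660423) -7.6763184426548365
white -3.8003484299354895 86
side [(36.2, 0.144), (-142.1, 0.142), (126.7, 0.141)] [-8.799999999999997, -7.099999999999994, -8.299999999999997] (array([ 0.77375978, -0.07431777]), 0.032717231661081314) -7.316588307873406
white -3.15086096171926 88
17.4167
```

View pics/end.png

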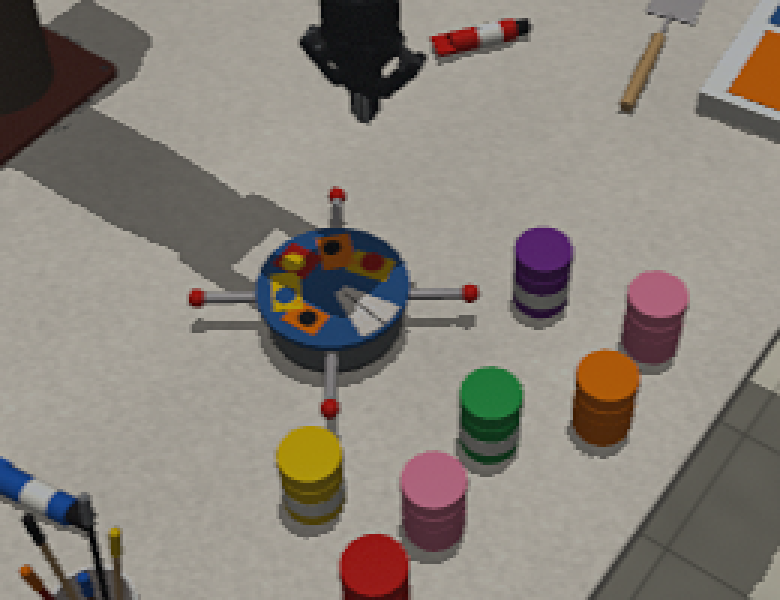

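The wedge points at the green jar and everything is in place. One thing doesn't fit: the spokes give -8° but the white-pixel median gives -3.5°. I check the pencil line and wedge edges before handing in.

```bash
python3 - <<'E'
from h import *
from plant import *
for n in ("scene","side"):
    im,d=get_image(n); c=get_calibration(n); K,T=c["intrinsics"],c["world_from_camera"]
    for r in (.05,.06,.068):
        A=np.arange(-44,30,3); P=np.c_[C[0]+r*np.cos(np.radians(A)),C[1]+r*np.sin(np.radians(A)),np.full(len(A),.06)]
        uv=proj(P,K,T).astype(np.float32); H=hsv(im)
        smp=lambda ch: cv2.remap(H[...,ch].astype(np.float32),uv[:,0],uv[:,1],cv2.INTER_LINEAR).ravel()
        print(n,r,[(int(a),int(s),int(v)) for a,s,v in zip(A,smp(1),smp(2))])
E
```

```text
scene 0.05 [(-44, 176, 109), (-41, 179, 109), (-38, 175, 110), (-35, 185, 109), (-32, 125, 107), (-29, 43, 129), (-26, 16, 163), (-23, 10, 171), (-20, 7, 169), (-17, 11, 168), (-14, 9, 168), (-11, 6, 153), (-8, 12, 116), (-5, 19, 123), (-2, 13, 161), (1, 11, 168), (4, 14, 166), (7, 17, 168), (10, 19, 168), (13, 15, 161), (16, 132, 123), (19, 194, 105), (22, 184, 107), (25, 179, 108), (28, 177, 109)]
scene 0.06 [(-44, 176, 109), (-41, 173, 108), (-38, 174, 108), (-35, 181, 108), (-32, 146, 112), (-29, 34, 136), (-26, 17, 163), (-23, 11, 166), (-20, 13, 163), (-17, 13, 164), (-14, 11, 165), (-11, 14, 154), (-8, 10, 118), (-5, 17, 142), (-2, 11, 166), (1, 9, 165), (4, 12, 164), (7, 13, 166), (10, 12, 162), (13, 9, 135), (16, 156, 111), (19, 185, 106), (22, 177, 108), (25, 176, 108), (28, 176, 108)]
scene 0.068 [(-44, 175, 111), (-41, 177, 109), (-38, 179, 107), (-35, 181, 107), (-32, 182, 105), (-29, 42, 117), (-26, 22, 164), (-23, 20, 164), (-20, 16, 164), (-17, 18, 163), (-14, 19, 164), (-11, 14, 160), (-8, 12, 105), (-5, 18, 142), (-2, 13, 166), (1, 15, 164), (4, 13, 165), (7, 17, 16
[... 602 characters left out ...]
), (-29, 42, 161), (-26, 15, 178), (-23, 18, 184), (-20, 13, 165), (-17, 9, 170), (-14, 8, 193), (-11, 10, 184), (-8, 14, 178), (-5, 16, 200), (-2, 14, 216), (1, 12, 218), (4, 13, 219), (7, 14, 219), (10, 9, 203), (13, 16, 173), (16, 84, 150), (19, 140, 141), (22, 165, 141), (25, 163, 141), (28, 162, 141)]
side 0.068 [(-44, 163, 141), (-41, 160, 142), (-38, 162, 141), (-35, 160, 125), (-32, 136, 89), (-29, 51, 56), (-26, 8, 57), (-23, 8, 73), (-20, 8, 74), (-17, 6, 90), (-14, 7, 136), (-11, 8, 169), (-8, 12, 183), (-5, 16, 202), (-2, 14, 217), (1, 13, 217), (4, 12, 218), (7, 10, 219), (10, 9, 199), (13, 28, 167), (16, 107, 145), (19, 154, 143), (22, 164, 141), (25, 162, 141), (28, 160, 141)]
```

The pencil line reads about -7.5° in both views and the jar is at about -7.7°, so they agree.

```bash
python3 -c "
from plant import *
hold(0.3); print(job_done())"
```

```text
the job is handed in; nothing more can be done
None
```

I handed the job in at about 18 s: the white wedge's pencil line reads about -7.5° and the green jar about -7.7° from the turntable axis. The panel and jars weren't touched, tool force read at most about 2 N at the stops between moves, and the arm finished clear of everything.

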